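Square up a tacked stand leg and hold it for welding

ROBOT

A 6-joint arm with a two-finger parallel gripper is mounted at the origin on the work surface. World frame = base frame: x ahead of the robot, y to its left, z up, the work surface at z = 0. Lengths are in mm, angles in rad, forces in N, time in s.
With the tool pointing down it reaches from about 400 to 925 mm from the base axis. Payload 12.5 kg.
Tool frame: the origin (TCP) lies between the finger pads; the fingertips stand 11 mm ahead of it and the grasp point (between the pads) lies 8 mm behind it (env.tip_extent is the distance from the TCP to the fingertips, in mm); x points along the fingers, z is the direction in which the jaws open and shut, and the axes are right-handed (so a half turn about x gives the same grasp; the last joint's range is limited). The gripper opens to 95 mm and grips with 3 to 60 N. Pads are 20 mm wide; open, the fingers measure 119 mm over their backs; the gripper's body (75 mm by 180 mm) begins 59 mm behind the grasp point.
Start: joints at [-1.314, 0.491, 1.559, -0, 1.092, -0.106], TCP at [221.832, -584.325, 225.661] pointing down, gripper open.
Joint ranges: [-3.1, 3.1], [-0.84, 2.19], [0.05, 2.79], [-1.13, 4.28], [0.06, 2.93], [-2.69, 2.69]. Speed limits (rad/s): [2.22, 2.22, 2.79, 3.14, 3.14, 3.14].

INTERFACE

Orientations are given as [roll, pitch, yaw] about the fixed x, y, z axes, in that order (R = Rz(yaw) Ry(pitch) Rx(roll)).
In Python, from cell import status, imaging, env gives the robot as it stands. The module is installed in compiled form; this text tells all that it offers.
- The arm moves only by the tool apply_moves, never from a script. Its argument "increments" is a list of rows, each a list of 5 numbers: the closure, from 0 (fully open) to 1 (shut), then the shift along the tool's x, y, z in mm, then the turn about the tool's x in degrees. A call has 1 to 10 rows; each row shifts and turns the commanded pose from where the row before left it, along the tool's axes as they then stand; what a row does not reach is not made up. A row lasts 1/10 s, in which the tool goes at most 50 mm and 8.59 degrees, less where a joint would pass 70% of its speed; a pose out of reach is approached as far as the arm can. A call with a gripper value outside its range is refused whole. The fingers move at their own pace and stop on an object; the grip force is fixed at half the most. Time passes only in rows, so rows that do not move let the fingers close. It gives the time, the measured TCP pose, the force and the opening at its end, in the units of the state.
- status.state(): the state, without advancing time (a new reading comes with each control period).
- imaging.read_camera(name): name is "scene" or "top" or "wrist"; returns a dict with "pixels" (420x560x3 uint8, red, green, blue), "fovy" (degrees; the focal length in pixels is half the picture's height over the tangent of half this angle, whatever the lens; pixels are square), "cx", "cy" (the principal point, pixels), "distortion" ([k1, k2, p1, p2, k3] as OpenCV has them; the pictures are not rectified), "R" (3x3) and "t" (3): a world point X has camera coordinates R X + t. Camera axes: x right, y down, z forward; pixel columns grow to the right and rows downward; lengths in mm; the calibration is good to about 2 mm. A picture is of the moment at which its call begins. There is no depth.
- env.job_done(): hands the job in, once; it reports no verdict.
The state is a dict: "t": time; "joints": joint angles; "qvel": joint speeds; "tau": joint torques, N m; "eef_pos": TCP position; "tcp_rot": TCP orientation; "ft_force": force on the tool from outside, world axes, zero at the start; "moment": the same for the moment, N m; "opening": opening from 0.0 (shut) to 1.0 (fully open).
Only numpy, scipy, OpenCV 4.12 (cv2) and the standard library are available. Lean on these libraries where they do the work, as an engineer would, in place of code of your own. Each camera call takes 0.05 s, during which the arm holds its last target. There are 200 camera calls.

TASK

The leg of this motorcycle stand hangs on a single tack and leans in towards the rail. Pick up the blue fitting-up square, lay it flat on the bench in the inside corner between leg and rail (the side the leg leans to), and press it home until one outer face is flush against the rail and the other flush against the leg, so that the leg is pushed out to a true right angle. Finish while still holding the square pressed firmly against both, ready for the welder, and leave the other things on the bench where they are.

Things in the scene. Friction and masses are not known exactly. Their poses are not given: they have to be found in the camera images.
- square: Loose blue aluminium fitting-up square, 22 mm thick, 0.5 kg: two arms 180 x 25 mm at a right angle, bare outer faces, joined by a diagonal brace. Origin: under the middle of the brace, on the underside; z up. Outer corner at (+82.5, -82.5) mm; from it one arm runs along -x (outer face looks to -y, for the leg), the other along +y (outer face looks to +x, for the rail).
- square_corner (a point): Point where the square's two outer faces would meet, at its underside. A 14 mm square notch is cut out here. When home it lies at inside_corner and the square's x and y axes are parallel to the rail's.
- rail_face_end (a point): Far end of the square's outer face that goes against the rail, at its underside, 180 mm from square_corner along the square's +y.
- leg_face_end (a point): Far end of the square's outer face that goes against the leg, at its underside, 180 mm from square_corner along the square's -x.
- square_brace (a point): Middle of the brace, on its upper face, 22 mm above the underside: the place to grip, one finger inside the triangle, one outside. The brace is a bar 18 mm wide and 22 mm high running along the diagonal x = y of the square's axes, clear for 70 mm either way; the opening between it and the inner corner is 70 mm deep.
- rail: Rail of 40 x 40 mm steel box section, 390 mm long, lying on the bench, fixed by two toggle clamps. Origin: on the bench at the inside corner where leg and rail meet. Its near face is the plane x = 0 and looks to -x; it spans y -110 to +280 mm, top at 40 mm. The square goes in the quarter x < 0, y > 0. Clamps over the rail at y = -85 and +235 mm, 85 mm high, bodies on the far (+x) side.
- inside_corner (a point): The same inside corner, at bench height.
- leg: Leg of 40 x 40 mm steel box section, 258 mm long, butted on the rail's near face and standing out towards the robot (along its own -x). Origin: the same inside corner, which is the tack's axis. Its inner face is its plane y = 0 and looks to +y, to the side where the square goes; it spans y -40 to 0 mm, 40 mm high. Square and steel rub with a friction of 0.3 to 0.5.
- leg_end (a point): Middle height of the free end of the leg's inner face, 259.5 mm from the tack axis, 20 mm above the bench.
- tack (a joint): Angle of the leg about the vertical axis of its tack, rad: 0 is square to the rail, negative leans in to the side where the square goes. Starts between -0.14 and -0.06. The tack bends stiffly: opening it takes up to about 1.2 N m (7 N at 180 mm from the corner), and springs back by half to one and a half degrees if let go; it stops at +0.035, where its heel meets the rail.
- hammer: Bystander: hammer with a wooden handle lying on the bench to the left, about 280 mm long.
- spanner: Bystander: steel spanner lying on the bench to the right, about 180 mm long.
- spray_can: Bystander: yellow spray can with a red cap, 66 mm across, 190 mm high, standing on the bench.
- offcut: Bystander: offcut of 40 x 40 mm box section, 90 mm long, lying on the bench.

How it is judged (in metres and radians):
On the way:
1. the square has been picked up off the bench (height (world z) of square_corner above 0.03 m and height (world z) of square_brace above 0.05 m and contact force between the fingers and square above 1 N), for 0.1 s.
At the end, for the whole second after the job is handed in: Gripped (over 3 N) and still, the square lies flat (corner within 8 mm of the bench, level within 2.6 degrees), corner and far ends of both faces within 3 mm of inside corner, rail face and leg face, pressing rail and leg with over 1.5 N each; the leg is within 0.86 degrees of a right angle (contact force between square and rail above 1.5 N and contact force between square and leg above 1.5 N and contact force between the fingers and square above 3 N and value of joint tack between -0.015 and 0.015 rad and x of rail_face_end in the frame of rail between -0.003 and 0.003 m and y of leg_face_end in the frame of leg between -0.003 and 0.003 m and horizontal distance between square_corner and inside_corner below 0.003 m and angle between square's own z axis and vertical below 0.045 rad and height (world z) of square_corner below 0.008 m and height (world z) of square_brace below 0.03 m and linear speed of square below 0.01 m/s); the arm keeps its last pose, push and grip.
It fails at once if a bystander is pushed more than 30 mm from its place (distance of any of hammer, spanner, spray_can, offcut from where it was at the start of the episode above 0.03 m).
It also fails if it takes over 48 s, if anything falls off the work surface, if the arm or the gripper's body presses on something with over 40 N, if the wrist force passes 120 N, or if a joint passes its speed limit or range.

## Working session

There is one attempt and no reset: what is moved stays moved. The work goes in short steps, Python scripts to look and compute and a tool call to move; the robot and the scene stay as the last step left them, time stands still between calls to the robot, and variables do not carry over. Pictures are saved under pics/ and viewed, about 8 in all and at most 12, crops included, and the job is handed in when it is done.

Besides the shell and the picture viewer there is one more tool, called after "Call:" in YAML: its name, and indented under it one key for each argument. apply_moves: Moves the arm, as the interface text tells. Its arguments: {"type":"object","properties":{"increments":{"type":"array"}},"required":["increments"]}

```bash
mkdir -p pics; cat > h.py <<'E'
import numpy as np, cv2
from cell import status, imaging, env
def grab(name, fn=None):
    c=imaging.read_camera(name)
    if fn: cv2.imwrite('pics/'+fn, np.ascontiguousarray(c['pixels'][:,:,::-1]))
    return c
def K(c):
    f=c['pixels'].shape[0]/2/np.tan(np.radians(c['fovy'])/2)
    return np.array([[f,0,c['cx']],[0,f,c['cy']],[0,0,1.]])
def ray(c,uv,z):
    uv=np.array(uv,float).reshape(-1,1,2)
    n=cv2.undistortPoints(uv,K(c),np.array(c['distortion'],float)).reshape(-1,2)
    R=np.array(c['R']);t=np.array(c['t'])
    d=np.c_[n,np.ones(len(n))]@R; o=-R.T@t
    z=np.broadcast_to(z,len(n))
    return o+d*((z-o[2])/d[:,2])[:,None]
def proj(c,X):
    R=np.array(c['R'],float);t=np.array(c['t'],float)
    return cv2.projectPoints(np.array(X,float).reshape(-1,1,3),cv2.Rodrigues(R)[0],t,K(c),np.array(c['distortion'],float))[0].reshape(-1,2)
E
python3 - <<'E'
from h import *
a=grab('top','top0.png');b=grab('scene','scene0.png');w=grab('wrist','wrist0.png')
for c in(a,b,w):print(c['fovy'],c['cx'],c['cy'],c['distortion'],-np.array(c['R']).T@c['t'],np.round(c['R'],3).tolist())
s=status.state();print(s['eef_pos'],s['tcp_rot'],s['ft_force'],s['t'],env.tip_extent)
E
```

```text
47.346501355435436 268.1791350352329 210.00576612537174 [0.05055489 0.         0.         0.         0.        ] [ 271.96901431  -39.6591241  1658.89977876] [[-0.023, -1.0, -0.017], [-0.989, 0.025, -0.148], [0.148, 0.013, -0.989]]
42.53575474280757 281.0758980461358 205.38784812670482 [-0.16602885  0.          0.          0.          0.        ] [1301.14120783 -788.53005394 1244.92590683] [[0.7, 0.714, -0.016], [0.521, -0.525, -0.673], [-0.49, 0.462, -0.739]]
64.04538066960828 279.4551471813512 207.87649948213758 [-0.02099269  0.          0.          0.          0.        ] [ 284.6853043  -560.96333392  384.44899336] [[0.355, -0.935, -0.002], [-0.907, -0.346, 0.239], [-0.224, -0.083, -0.971]]
[ 221.7799853  -584.12779583  225.18976584] [3.05168737 1.56989674 1.84369128] [-0.58142138 -0.1884738   0.42869785] 0.15 11.0
```

View pics/top0.png

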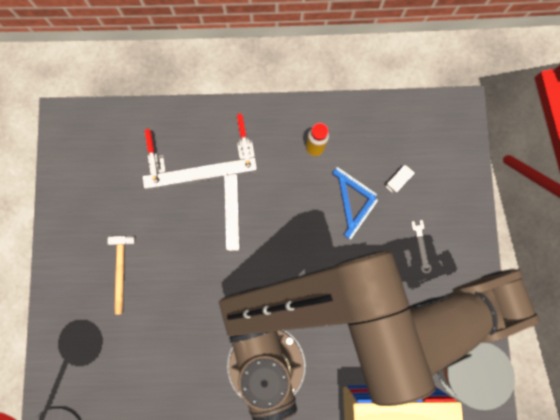

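View pics/scene0.png

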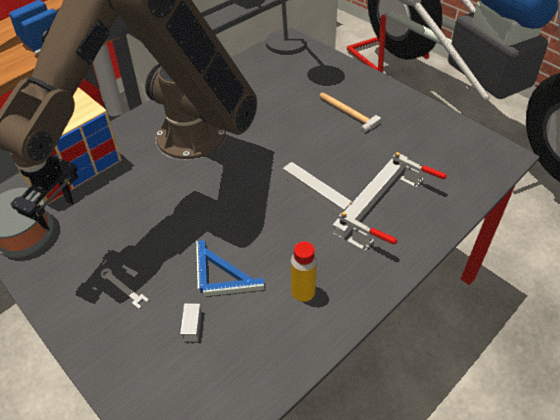

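The top view shows the leg butting the rail near (230,175), with the square's free quarter to its left in the picture. The blue square has its corner at about (375,197) and its ends at (337,170) and (350,236). The can is at (318,135), the offcut at (400,178) and the spanner at (422,245).

```bash
cat > m0.py <<'E'
from h import *
for n in('top','scene'):
    c=grab(n);hsv=cv2.cvtColor(c['pixels'],cv2.COLOR_RGB2HSV)
    m=cv2.inRange(hsv,(100,110,60),(125,255,255))
    cs,_=cv2.findContours(m,cv2.RETR_EXTERNAL,cv2.CHAIN_APPROX_NONE)
    for k in cs:
        if cv2.contourArea(k)<200: continue
        t=cv2.minEnclosingTriangle(k)[1].reshape(-1,2)
        P=ray(c,t,22);print(n,cv2.contourArea(k),t.round(1).tolist(),P.round(1)[:,:2].tolist(),[round(float(np.linalg.norm(P[i]-P[i-1])),1) for i in range(3)])
    m=cv2.inRange(hsv,(0,0,170),(180,60,255))
    cs,_=cv2.findContours(m,cv2.RETR_EXTERNAL,cv2.CHAIN_APPROX_SIMPLE)
    for k in cs:
        if cv2.contourArea(k)>400 and n=='top':
            p=cv2.approxPolyDP(k,2.5,True).reshape(-1,2)
            print(p.tolist(),ray(c,p,40)[:,:2].round().tolist())
E
python3 m0.py
```

```text
top 1088.0 [[331.8999938964844, 166.8000030517578], [345.29998779296875, 241.3000030517578], [375.79998779296875, 197.0]] [[664.0, -244.0], [402.6, -278.5], [553.3, -390.4]] [183.5, 263.7, 187.7]
[[356, 406], [357, 415], [401, 411], [439, 419], [458, 417], [447, 413], [447, 407], [440, 405]] [[-123.0, -283.0], [-150.0, -285.0], [-139.0, -424.0], [-164.0, -540.0], [-158.0, -599.0], [-146.0, -567.0], [-128.0, -568.0], [-122.0, -547.0]]
[[558, 419], [532, 326], [508, 336], [509, 360], [494, 346], [480, 344], [471, 352], [469, 359], [449, 368], [453, 390], [443, 383], [451, 394], [455, 393], [471, 406], [484, 409], [499, 405], [513, 390], [517, 419]] [[-164.0, -902.0], [116.0, -858.0], [86.0, -780.0], [12.0, -775.0], [55.0, -733.0], [62.0, -689.0], [37.0, -659.0], [16.0, -650.0], [-11.0, -585.0], [-78.0, -592.0], [-57.0, -562.0], [-90.0, -584.0], [-87.0, -597.0], [-126.0, -643.0], [-135.0, -682.0], [-123.0, -729.0], [-79.0, -777.0], [-164.0, -779.0]]
[[492, 168], [501, 269], [517, 268]] [[639.0, -782.0], [299.0, -780.0], [301.0, -831.0]]
[[149, 154], [150, 173], [142, 177], [145, 188], [
[... 2046 characters left out ...]
ne 285.0 [[70.30000305175781, 119.0], [48.400001525878906, 157.3000030517578], [85.69999694824219, 137.0]] [[-387.0, -275.1], [-250.8, -438.7], [-247.1, -286.1]] [140.4, 212.9, 152.6]
scene 577.0 [[110.0, 109.0], [70.0, 131.89999389648438], [110.0, 164.10000610351562]] [[-324.0, -134.9], [-318.3, -313.4], [-55.4, -299.6]] [315.1, 178.6, 263.3]
scene 1178.5 [[538.2000122070312, 34.79999923706055], [564.2000122070312, 0.0], [477.20001220703125, -0.0]] [[574.0, 1564.3], [505.7, 2050.0], [194.6, 1646.1]] [388.1, 490.5, 509.8]
scene 1316.5 [[2.0, 15.300000190734863], [35.79999923706055, 57.5], [67.9000015258789, -13.5]] [[-1488.3, -109.9], [-921.5, -169.8], [-1490.7, 287.5]] [397.4, 570.0, 730.1]
```

```bash
cat > mv.py <<'E'
from h import *
from scipy.spatial.transform import Rotation as Ro
def plan(target,jaw):
    # tool-axis offset to world target (xyz) and turn so tool z lies along world angle jaw (mod 180)
    s=status.state();M=Ro.from_euler('xyz',s['tcp_rot']).as_matrix()
    d=M.T@(np.array(target)-s['eef_pos'])
    a=np.degrees(np.arctan2(M[1,2],M[0,2]))
    # turning +about tool x (down) lowers world yaw
    e=(jaw-a+90)%180-90
    print('t',round(s['t'],2),'pos',np.round(s['eef_pos'],1),'F',np.round(s['ft_force'],1),'open',round(s['opening'],3),'toolx',M[:,0].round(3),'y',M[:,1].round(3),'jawang',round(a,1),'j',np.round(s['joints'],2),'\n need shift (before turn)',d.round(1),'turn',round(-e,2))
E
python3 -c "
from mv import *
plan([538,-276,225],98)"
```

```text
t 0.25 pos [ 221.8 -584.2  225.4] F [ 0.2 -0.1  1.2] open 1.003 toolx [-0.  0. -1.] y [0.935 0.355 0.   ] jawang -69.2 j [-1.31  0.49  1.56 -0.    1.09 -0.11] 
 need shift (before turn) [   0.5  405.  -175.9] turn 12.79
```

Call:
apply_moves:
  increments:
    - [0,0,45,-19.5,0]
    - [0,0,45,-19.5,0]
    - [0,0,45,-19.5,0]
    - [0,0,45,-19.5,0]
    - [0,0,45,-19.5,0]
    - [0,0,45,-19.5,0]
    - [0,0,45,-19.5,0]
    - [0,0,45,-19.5,0]
    - [0,0,45,-19.5,6.4]
    - [0,0,0,0,6.4]

```text
t: 1.25
eef_pos: [541.3, -272.5, 225.4]
tcp_rot: [2.009, 1.57, 0.578]
ft_force: [-0.5, -0.8, 0.7]
opening: 0.997
```

```bash
python3 - <<'E'
from mv import *
c=grab('wrist','w1.png')
plan([538,-276,225],98)
E
```

```text
t 1.3 pos [ 539.8 -274.1  225.3] F [-0.2 -0.1 -0.4] open 1.002 toolx [-0.  0. -1.] y [ 0.991  0.132 -0.   ] jawang -82.4 j [-0.58  0.46  1.61  0.    1.07  0.86] 
 need shift (before turn) [ 0.3 -2.1  1.6] turn -0.41
```

View pics/w1.png

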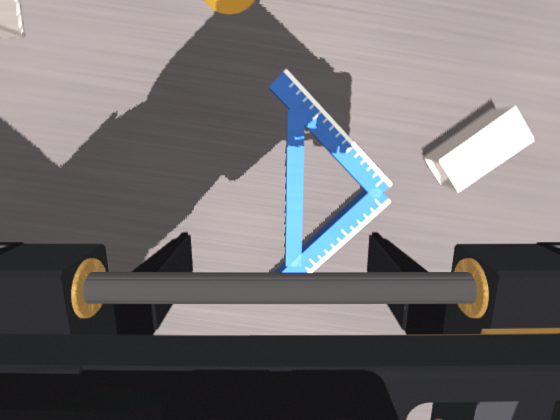

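The wrist view shows the square: brace running vertically at column ~296 (rows 110–265), corner notch near (385,190), upper end (280,80). I'll fit the brace and the outer arm edges.

```bash
cat > m1.py <<'E'
from mv import *
def fitline(P):
    vx,vy,x,y=cv2.fitLine(P[:,:2].astype(np.float32),cv2.DIST_HUBER,0,.01,.01).ravel(); return np.array([x,y]),np.array([vx,vy])
c=grab('wrist');px=c['pixels'];hsv=cv2.cvtColor(px,cv2.COLOR_RGB2HSV)
blue=cv2.inRange(hsv,(95,120,60),(125,255,255))
L=[];Rr=[]
for v in range(125,245,3):
    u=np.where(blue[v,270:330])[0]+270
    r=np.split(u,np.where(np.diff(u)>1)[0]+1)[0]
    L.append((r[0]-.5,v));Rr.append((r[-1]+.5,v))
for n,e in(('L',L),('R',Rr)):
    q,d=fitline(ray(c,e,22));d*=np.sign(d[0]);print('brace',n,q.round(1),np.degrees(np.arctan2(d[1],d[0])).round(2))
# outer edges: square (blue+white scale) vs bench: last bright/white pixel
for n,vs in(('rail arm',range(95,175,3)),('leg arm',range(210,258,3))):
    E=[]
    for v in vs:
        u=np.where(blue[v])[0]; u=u[u<400].max(); 
        g=px[v,u:u+25].astype(float).mean(1)
        # outermost falling step within the scale
        k=np.argmin(np.diff(g)); E.append((u+k+.5,v))
    q,d=fitline(ray(c,E,22));print(n,q.round(1),np.degrees(np.arctan2(d[1],d[0])).round(2),[x[0]-.5 for x in E][:30:4])
    if n=='rail arm': A=(q,d)
    else: B=(q,d)
t=np.linalg.solve(np.c_[A[1],-B[1]],B[0]-A[0]);print('corner',A[0]+A[1]*t[0])
print('TCP px',proj(c,status.state()['eef_pos']))
E
python3 m1.py
```

```text
brace L [ 544.6 -279.2] 7.82
brace R [ 549.2 -288.9] -2.15
rail arm [ 607.4 -337.8] 53.5 [np.float64(310.0), np.float64(321.0), np.float64(333.0), np.float64(344.0), np.float64(356.0), np.float64(368.0), np.float64(379.0)]
leg arm [ 496.2 -361.2] -36.63 [np.float64(377.0), np.float64(364.0), np.float64(351.0), np.float64(338.0)]
corner [ 556.7574  -406.15344]
TCP px [[280.91687831 263.15000205]]
```

Call:
apply_moves:
  increments:
    - [0.45,20,-2,16,-0.6]
    - [0.45,40,0,0,0]
    - [0.45,40,0,0,0]
    - [0.45,40,0,0,0]
    - [0.45,30,0,0,0]
    - [0.45,20,0,0,0]
    - [0.45,12,0,0,0]
    - [0.45,8,0,0,0]
    - [0.45,0,0,0,0]

```text
t: 2.25
eef_pos: [538.1, -293.0, 15.3]
tcp_rot: [-2.195, 1.57, 2.667]
ft_force: [-0.0, -0.4, 0.0]
opening: 0.553
```

```bash
python3 - <<'E'
from mv import *
c=grab('wrist','w2.png')
plan([540,-290,14],98.2)
E
```

```text
t 2.3 pos [ 538.4 -293.    16. ] F [0.3 0.3 0.4] open 0.549 toolx [ 0. -0. -1.] y [0.989 0.15  0.   ] jawang -81.4 j [-0.61  0.74  1.75 -0.    0.65  0.81] 
 need shift (before turn) [ 2.   2.  -2.8] turn 0.41
```

View pics/w2.png

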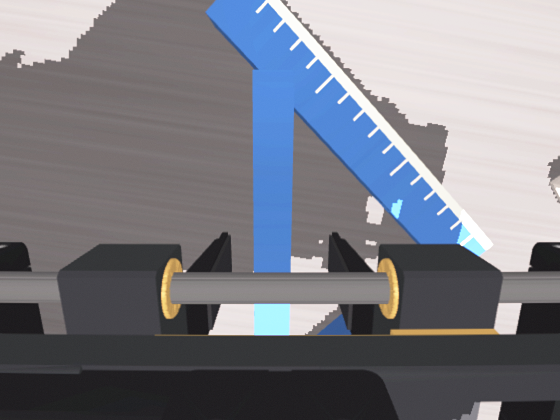

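The brace (columns 254–293) lies between the fingers (centre ~281), about 2–3 mm off. I'll correct that, close and lift.

Call:
apply_moves:
  increments:
    - [0.45,1.5,2,-2.8,0.4]
    - [1,0,0,0,0]
    - [1,0,0,0,0]
    - [1,0,0,0,0]
    - [1,0,0,0,0]
    - [1,0,0,0,0]
    - [1,0,0,0,0]

```text
t: 3.0
eef_pos: [540.0, -289.6, 14.2]
tcp_rot: [2.172, 1.571, 0.744]
ft_force: [0.6, 0.2, 0.8]
opening: 0.186
```

Call:
apply_moves:
  increments:
    - [1,-10,0,0,0]
    - [1,-20,0,0,0]
    - [1,-30,0,0,0]
    - [1,-30,0,0,0]
    - [1,-30,0,0,0]
    - [1,0,0,0,0]

```text
t: 3.6
eef_pos: [541.1, -290.3, 138.0]
tcp_rot: [0.822, 1.565, -0.605]
ft_force: [-0.1, -0.3, -5.2]
opening: 0.188
```

```bash
python3 - <<'E'
from mv import *
plan([540,-290,130],98.2)
c=grab('top','top1.png');w=grab('wrist','w3.png')
im=c['pixels'][120:270,120:280,::-1]
cv2.imwrite('pics/top1c.png',np.hstack([cv2.resize(im,None,fx=3.5,fy=3.5,interpolation=cv2.INTER_CUBIC)]))
E
```

```text
t 3.6 pos [ 541.1 -290.3  138. ] F [-0.1 -0.3 -5.2] open 0.188 toolx [ 0.005 -0.003 -1.   ] y [0.99  0.143 0.004] jawang -81.8 j [-0.6   0.57  1.68 -0.    0.88  0.83] 
 need shift (before turn) [ 8.  -1.1 -0.5] turn -0.01
```

View pics/top1c.png

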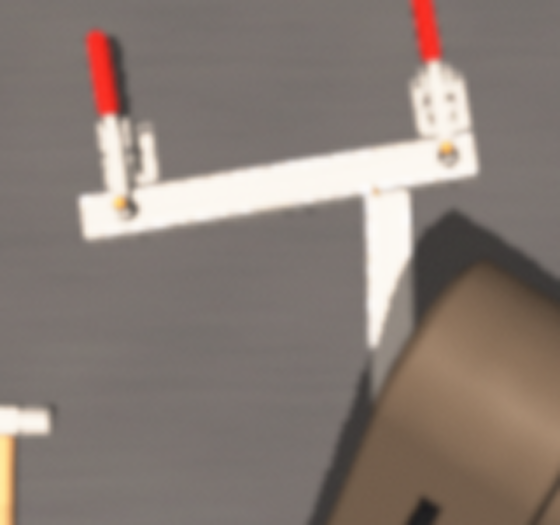

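View pics/w3.png

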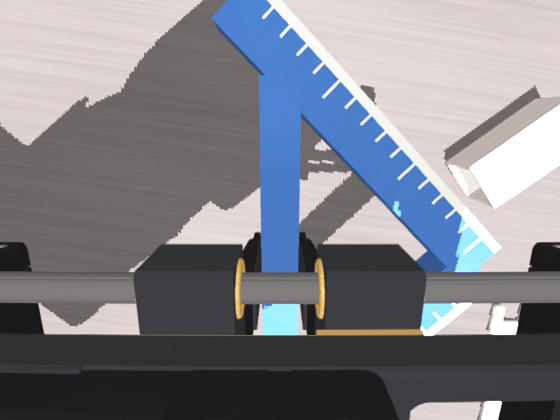

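The square is held centrally in the jaws and is off the bench. The first lift criterion needs the corner above 30 mm, and it is at about 120 mm. Next I fit the rail and leg lines from the unobstructed first picture, and the square's rail face in the tool frame.

```bash
cat > m2.py <<'E'
from mv import *
def fitline(P):
    vx,vy,x,y=cv2.fitLine(P[:,:2].astype(np.float32),cv2.DIST_HUBER,0,.01,.01).ravel(); return np.array([x,y]),np.array([vx,vy])
c=grab('top');px=cv2.imread('pics/top0.png').astype(float).mean(2)
def cross(v):  # subpixel half-level crossing
    k=int(np.argmax(np.abs(np.diff(v))));h=(v[max(k-3,0)]+v[min(k+4,len(v)-1)])/2
    for i in range(max(k-2,0),min(k+3,len(v)-1)):
        if (v[i]-h)*(v[i+1]-h)<=0: return i+(v[i]-h)/(v[i]-v[i+1])
    return k+.5
E=[];
for u in list(range(150,220,2)):
    v0=int(188.6-(u-145)*13.5/79)-5; E.append((u,v0+cross(px[v0:v0+12,u])))
A=fitline(ray(c,E,0));A40=fitline(ray(c,E,40))
L=[]
for v in range(183,244,2): L.append((218+cross(px[v,218:233]),v))
B=fitline(ray(c,L,40))
ang=lambda d:np.degrees(np.arctan2(d[1],d[0]))%180
print('rail y angle',ang(A[1])-90,'leg angle -x',ang(B[1])-180)
for X in(A,A40):
    t=np.linalg.solve(np.c_[X[1],-B[1]],B[0]-X[0]);print('corner',X[0]+X[1]*t[0])
# square in tool
w=grab('wrist');p=w['pixels'];hsv=cv2.cvtColor(p,cv2.COLOR_RGB2HSV)
s=status.state();M=Ro.from_euler('xyz',s['tcp_rot']).as_matrix()
blue=cv2.inRange(hsv,(95,120,60),(125,255,255));E=[]
for v in range(20,235,4):
    u=np.where(blue[v,:500])[0].max();g=p[v,u:u+40].astype(float).mean(1);g=g-g[0]
    k=np.argmin(np.diff(g));E.append((u+k+.5,v))
P=ray(w,E,s['eef_pos'][2]+8);T=(P-s['eef_pos'])@M
q,d=fitline(T[:,1:]);n=np.array([d[1],-d[0]]);n*=np.sign(n@q)
print('rail face in tool yz: dist',n@q,'normal',n,np.degrees(np.arctan2(n[1],n[0])),'resid',np.abs((T[:,1:]-q)@n).max())
E
python3 m2.py
```

```text
rail y angle 8.3324585 leg angle -x -179.30786
corner [650.8752  132.22299]
corner [641.14905 132.1055 ]
rail face in tool yz: dist 83.36523 normal [0.7084126  0.70579857] 44.894093 resid 7.6920265526947835
```

Call:
apply_moves:
  increments:
    - [1,-15,-30,0,0]
    - [1,-15,-30,0,0]
    - [1,-10,9.65,-44.7,0]
    - [1,0,9.65,-44.7,0]
    - [1,0,9.65,-44.7,0]
    - [1,0,9.65,-44.7,0]
    - [1,0,9.65,-44.7,0]
    - [1,0,9.65,-44.7,0]
    - [1,0,9.65,-44.7,0]
    - [1,0,9.65,-44.7,0]

```text
t: 4.8
eef_pos: [505.4, 68.7, 172.7]
tcp_rot: [-1.674, 1.568, -3.102]
ft_force: [1.0, 0.2, -4.8]
opening: 0.186
```

Call:
apply_moves:
  increments:
    - [1,0,9.65,-44.7,0]
    - [1,0,9.65,-44.7,0]
    - [1,0,9.65,-44.7,0]
    - [1,0,9.65,-44.7,0]
    - [1,0,0,0,-7.5]
    - [1,0,0,0,-7.5]
    - [1,0,0,0,-7.5]
    - [1,0,0,0,-7.5]
    - [1,0,0,0,-7.5]
    - [1,0,0,0,-7.5]

```text
t: 5.8
eef_pos: [518.2, 249.1, 172.3]
tcp_rot: [-2.151, 1.568, -2.788]
ft_force: [0.3, -0.3, -4.9]
opening: 0.188
```

Call:
apply_moves:
  increments:
    - [1,0,0,0,0]
    - [1,0,0,0,0]

```text
t: 6.0
eef_pos: [518.5, 249.2, 173.0]
tcp_rot: [-2.138, 1.569, -2.784]
ft_force: [0.3, -0.2, -5.5]
opening: 0.187
```

```bash
python3 - <<'E'
from mv import *
plan([520,248,180],-36.67)
w=grab('wrist','w4.png')
E
```

```text
t 6.0 pos [518.5 249.2 173. ] F [ 0.3 -0.2 -5.5] open 0.187 toolx [-0.002 -0.001 -1.   ] y [ 0.602  0.798 -0.002] jawang -37.0 j [ 0.33  0.48  1.74 -0.    0.92  0.98] 
 need shift (before turn) [-7.  -0.   1.9] turn -0.37
```

View pics/w4.png

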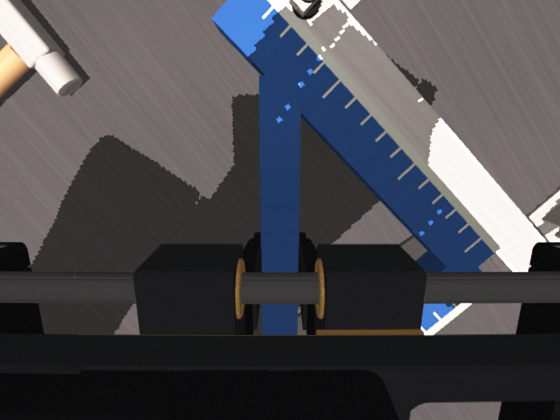

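The wrist view shows the held square with the rail beyond it. The rail's near face is hidden by the square and the hammer is at the upper left, so nothing lies beneath. I'll lower it clear of both faces.

Call:
apply_moves:
  increments:
    - [1,30,0,0,-0.4]
    - [1,40,0,0,0]
    - [1,40,0,0,0]
    - [1,25,0,0,0]
    - [1,12,0,0,0]
    - [1,6,0,0,0]
    - [1,3,0,0,0]
    - [1,0,0,0,0]
    - [1,0,0,0,0]

```text
t: 6.95
eef_pos: [519.4, 249.5, 19.2]
tcp_rot: [0.921, 1.569, 0.285]
ft_force: [0.6, -0.5, -4.6]
opening: 0.187
```

```bash
python3 - <<'E'
from mv import *
plan([520,248,14],-36.67)
w=grab('wrist','w5.png');c=grab('scene','s5.png')
uv=proj(c,[[650,132,0]])[0];print(uv)
x,y=uv.astype(int)
cv2.imwrite('pics/s5c.png',cv2.resize(c['pixels'][max(y-90,0):y+60,x-120:x+80,::-1],None,fx=4,fy=4,interpolation=cv2.INTER_CUBIC))
E
```

```text
t 6.95 pos [519.4 249.5  19.2] F [ 0.6 -0.5 -4.6] open 0.187 toolx [ 0.002  0.001 -1.   ] y [0.594 0.805 0.001] jawang -36.4 j [ 0.33  0.7   1.85 -0.    0.59  0.97] 
 need shift (before turn) [ 5.2 -0.8  1.4] turn 0.24
[353.00832907 210.41168729]
```

View pics/s5c.png

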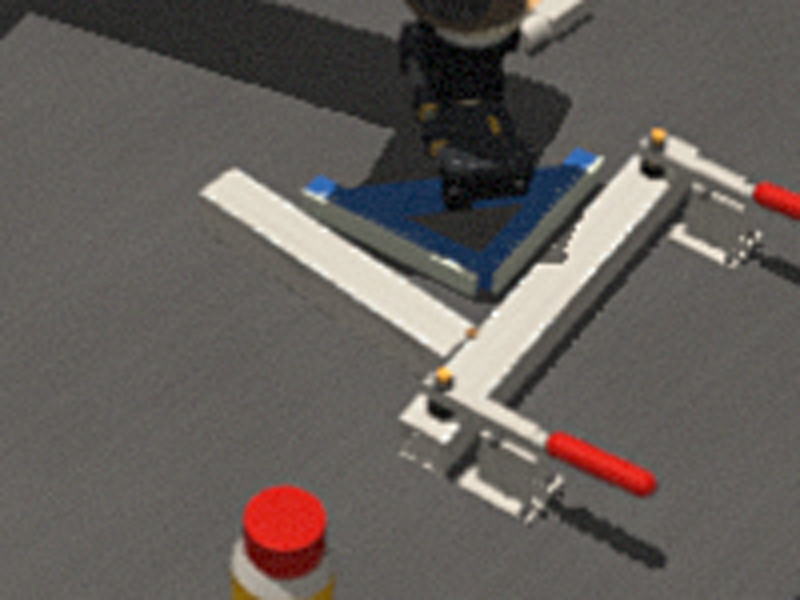

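The square is low in the inside corner, clear of the leg and rail. I'll set it down, then press towards the rail (tool +y and +z in equal parts).

Call:
apply_moves:
  increments:
    - [1,2.5,0,0,0.2]
    - [1,1.5,0,0,0]
    - [1,1,0,0,0]
    - [1,0,0,0,0]

```text
t: 7.45
eef_pos: [518.9, 249.3, 14.2]
tcp_rot: [0.768, 1.57, 0.129]
ft_force: [-3.9, -1.5, 10.6]
opening: 0.19
```

Call:
apply_moves:
  increments:
    - [1,0,3.5,3.5,0]
    - [1,0,3.5,3.5,0]
    - [1,0,3.5,3.5,0]
    - [1,0,1,1,0]
    - [1,0,0,0,0]

```text
t: 7.95
eef_pos: [534.7, 251.7, 14.2]
tcp_rot: [-2.57, 1.571, 3.074]
ft_force: [-5.7, -0.6, 11.6]
opening: 0.187
```

Call:
apply_moves:
  increments:
    - [1,-0.4,1.5,1.5,0]
    - [1,0,1.5,1.5,0]
    - [1,0,0,0,0]

```text
t: 8.25
eef_pos: [539.2, 252.3, 14.2]
tcp_rot: [0.947, 1.571, 0.308]
ft_force: [-3.6, -1.0, 8.0]
opening: 0.187
```

Call:
apply_moves:
  increments:
    - [1,0,1,1,0]
    - [1,0,1,1,0]
    - [1,0,0,0,0]

```text
t: 8.55
eef_pos: [541.8, 252.7, 14.2]
tcp_rot: [-2.356, 1.571, -2.995]
ft_force: [-5.2, -1.9, 8.0]
opening: 0.189
```

Call:
apply_moves:
  increments:
    - [1,0,1,1,0]
    - [1,0,1,1,0]
    - [1,0,0,0,0]

```text
t: 8.85
eef_pos: [543.3, 252.8, 14.2]
tcp_rot: [-2.182, 1.568, -2.821]
ft_force: [-11.0, -2.2, 12.8]
opening: 0.188
```

Rail contact is found (Fx −11 N), which puts the corner at about (645,132). Now I slide along the rail towards the leg, watching the forces.

Call:
apply_moves:
  increments:
    - [1,0,-3.5,3.5,0]
    - [1,0,-3.5,3.5,0]
    - [1,0,-3.5,3.5,0]
    - [1,0,-3.5,3.5,0]
    - [1,0,0,0,0]

```text
t: 9.35
eef_pos: [546.1, 234.0, 14.2]
tcp_rot: [-2.59, 1.568, 3.054]
ft_force: [-12.1, 4.6, 11.7]
opening: 0.184
```

Call:
apply_moves:
  increments:
    - [1,0,-2.8,2.8,0]
    - [1,0,-2.8,2.8,0]
    - [1,0,-2.8,2.8,0]
    - [1,0,0,0,0]

```text
t: 9.75
eef_pos: [547.8, 222.5, 14.2]
tcp_rot: [-2.633, 1.568, 3.012]
ft_force: [-12.5, 6.5, 11.8]
opening: 0.185
```

```bash
python3 - <<'E'
from mv import *
plan([551,202,14],-36.67)
E
```

```text
t 9.75 pos [547.8 222.5  14.2] F [-12.5   6.5  11.8] open 0.185 toolx [-0.003  0.    -1.   ] y [ 0.596  0.803 -0.001] jawang -36.6 j [0.27 0.72 1.81 0.   0.61 0.91] 
 need shift (before turn) [  0.2 -14.5  14.8] turn 0.06
```

Call:
apply_moves:
  increments:
    - [1,0,-1.4,2.8,0]
    - [1,0,-2.1,2.1,0]
    - [1,0,-2.1,2.1,0]
    - [1,0,0,0,0]

```text
t: 10.15
eef_pos: [549.0, 214.5, 14.2]
tcp_rot: [-2.653, 1.566, 2.991]
ft_force: [-16.9, 13.1, 14.6]
opening: 0.187
```

Call:
apply_moves:
  increments:
    - [1,0,-2.1,2.1,0]
    - [1,0,-2.1,2.1,0]
    - [1,0,0,0,0]

```text
t: 10.45
eef_pos: [549.8, 208.7, 14.2]
tcp_rot: [-2.675, 1.566, 2.969]
ft_force: [-18.1, 14.3, 14.5]
opening: 0.191
```

```bash
cat > look.py <<'E'
from mv import *
import sys
plan([551,202,14],-36.67)
s=status.state();print('moment',np.round(s['moment'],2))
c=grab('scene',sys.argv[1]);uv=proj(c,[[600,150,0]])[0];x,y=uv.astype(int)
cv2.imwrite('pics/c_'+sys.argv[1],cv2.resize(c['pixels'][y-55:y+45,x-70:x+65,::-1],None,fx=5.9,fy=5.9,interpolation=cv2.INTER_CUBIC))
E
python3 look.py s6.png
```

```text
t 10.45 pos [549.8 208.7  14.2] F [-18.1  14.3  14.5] open 0.191 toolx [-0.005  0.001 -1.   ] y [ 0.596  0.803 -0.002] jawang -36.6 j [0.25 0.72 1.82 0.   0.61 0.89] 
 need shift (before turn) [ 0.2 -4.7  5. ] turn 0.06
moment [2.44 2.94 0.05]
```

View pics/c_s6.png

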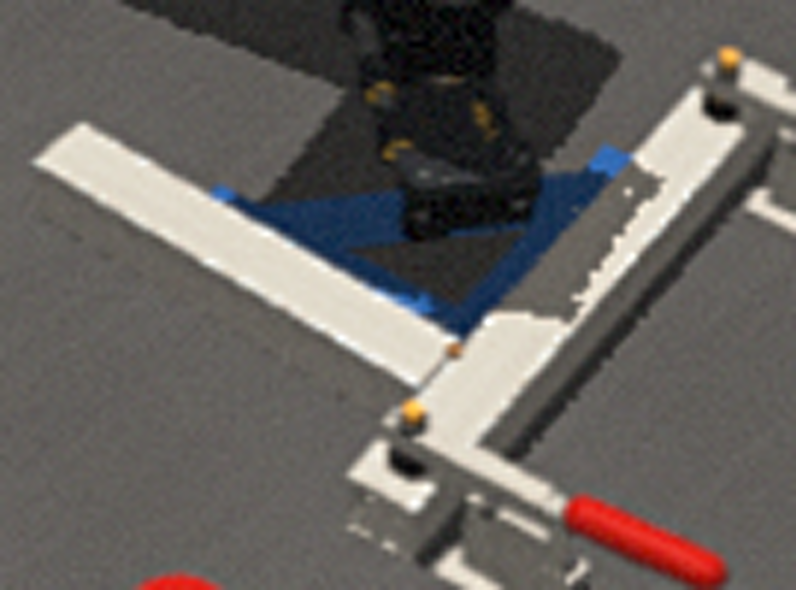

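The square's far end is on the leg and the leg is opening; the rail face looks flush. About 6 mm remains, so I press on in small steps until the force climbs steeply.

Call:
apply_moves:
  increments:
    - [1,0,-1.4,1.4,0]
    - [1,0,-1.4,1.4,0]
    - [1,0,0,0,0]

```text
t: 10.8
eef_pos: [550.3, 205.0, 14.2]
tcp_rot: [-2.702, 1.566, 2.942]
ft_force: [-18.1, 14.7, 15.4]
opening: 0.191
```

Call:
apply_moves:
  increments:
    - [1,0,-1,1,0]
    - [1,0,0,0,0]
    - [1,0,0,0,0]

```text
t: 11.1
eef_pos: [550.5, 203.7, 14.2]
tcp_rot: [-2.714, 1.566, 2.93]
ft_force: [-18.6, 16.3, 14.3]
opening: 0.188
```

Call:
apply_moves:
  increments:
    - [1,0,-0.7,0.7,0]
    - [1,0,0,0,0]
    - [1,0,0,0,0]

```text
t: 11.4
eef_pos: [550.6, 202.8, 14.2]
tcp_rot: [-2.72, 1.566, 2.925]
ft_force: [-18.1, 17.4, 14.2]
opening: 0.188
```

Call:
apply_moves:
  increments:
    - [1,0,-0.7,0.7,0]
    - [1,0,0,0,0]
    - [1,0,0,0,0]

```text
t: 11.7
eef_pos: [550.8, 201.9, 14.2]
tcp_rot: [-2.733, 1.566, 2.911]
ft_force: [-18.3, 17.3, 14.1]
opening: 0.189
```

Call:
apply_moves:
  increments:
    - [1,0,-0.7,0.7,0]
    - [1,0,0,0,0]
    - [1,0,0,0,0]

```text
t: 12.0
eef_pos: [550.9, 200.9, 14.2]
tcp_rot: [-2.738, 1.566, 2.906]
ft_force: [-18.4, 17.4, 14.5]
opening: 0.189
```

Call:
apply_moves:
  increments:
    - [1,0,-0.7,0.7,0]
    - [1,0,0,0,0]
    - [1,0,0,0,0]

```text
t: 12.3
eef_pos: [551.1, 199.9, 14.1]
tcp_rot: [-2.736, 1.566, 2.908]
ft_force: [-18.6, 17.9, 14.5]
opening: 0.193
```

Call:
apply_moves:
  increments:
    - [1,0,-0.7,0.7,0]
    - [1,0,0,0,0]
    - [1,0,0,0,0]

```text
t: 12.6
eef_pos: [551.2, 199.0, 14.1]
tcp_rot: [-2.735, 1.566, 2.91]
ft_force: [-17.0, 18.3, 13.8]
opening: 0.189
```

```bash
python3 look.py s7.png
```

```text
t 12.6 pos [551.2 199.   14.1] F [-17.   18.3  13.8] open 0.189 toolx [-0.005  0.001 -1.   ] y [ 0.596  0.803 -0.002] jawang -36.6 j [0.23 0.72 1.82 0.   0.61 0.87] 
 need shift (before turn) [ 0.1  2.3 -1.9] turn 0.06
moment [ 3.1   3.03 -0.01]
```

View pics/c_s7.png

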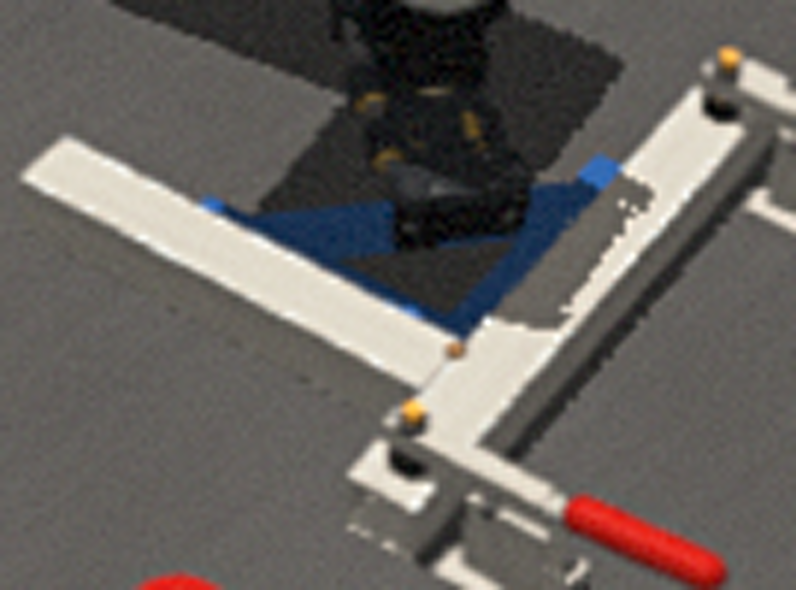

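The leg now looks close to square, with the blue end flush along the leg. I'll measure the leg's angle to the rail numerically from the lit top edges in the scene view, checking the method on the first picture.

```bash
cat > ang.py <<'E'
from mv import *
from m2f import fitline,cross
import sys
c=grab('scene')
def ang(img):
    g=cv2.cvtColor(img,cv2.COLOR_BGR2GRAY).astype(float)
    def edge(P0,P1,half=9):   # sample perpendicular to the line P0-P1 (world, z=40)
        a,b=proj(c,[P0,P1]);d=(b-a)/np.linalg.norm(b-a);n=np.array([-d[1],d[0]]);out=[]
        for s in np.linspace(.1,.9,40):
            p=a+(b-a)*s;o=np.arange(-half,half+.1,.5);q=(p+o[:,None]*n).astype(np.float32)
            v=cv2.remap(g.astype(np.float32),q[None,:,0],q[None,:,1],cv2.INTER_LINEAR)[0]
            v=cv2.GaussianBlur(v[None],(5,1),1)[0];k=np.argmax(np.abs(np.gradient(v)));out.append(p+o[k]*n)
        return fitline(ray(c,out,40))
    return edge
yaw=np.radians(8.4);R=np.array([[np.cos(yaw),-np.sin(yaw)],[np.sin(yaw),np.cos(yaw)]]);C=np.array([645,132.])
W=lambda x,y:np.r_[C+R@[x,y],40]
def run(img,th):
    e=ang(img);ct,st=np.cos(th),np.sin(th);Lg=lambda x,y:W(x*ct-y*st,x*st+y*ct)
    rf=e(W(40,-20),W(40,190),6);lo=e(Lg(-20,-40),Lg(-250,-40),6);li=e(Lg(-190,0),Lg(-255,0),6) if th>-.05 else e(Lg(-30,0),Lg(-250,0),6)
    a=lambda l:np.degrees(np.arctan2(l[1][1],l[1][0]))%180
    print('rail yaw',a(rf)-90,'leg outer rel',(a(lo)-(a(rf)-90)+90)%180-90,'inner rel',(a(li)-(a(rf)-90)+90)%180-90)
    for l in(rf,lo,li): print('  pt',(R.T@(l[0]-C)).round(1))
run(cv2.imread('pics/scene0.png'),-.133)
run(np.ascontiguousarray(c['pixels'][:,:,::-1]),0.)
E
sed -n '/^def fitline/,/return np/p;' m2.py >m2f.py; python3 - <<'E'
s=open('m2.py').read();i=s.index('def fitline');j=s.index('c=grab');k=s.index('def cross');l=s.index('E=[]')
open('m2f.py','w').write('import numpy as np,cv2\n'+s[i:j]+s[k:l])
E
python3 ang.py
```

```text
rail yaw 8.368141 leg outer rel -7.494461 inner rel -7.5246887
  pt [41.6 81.8]
  pt [-135.5  -28.1]
  pt [-136.7   14.2]
rail yaw 8.368141 leg outer rel 0.088027954 inner rel 0.060005188
  pt [41.6 81.8]
  pt [-128.6  -44. ]
  pt [-222.5   -2.1]
```

Checked against the first picture (−7.5°), the leg now reads +0.1° from square. The force has not climbed yet, so I press in a little more to confirm seating.

Call:
apply_moves:
  increments:
    - [1,0,-0.7,0.7,0]
    - [1,0,0,0,0]
    - [1,0,0,0,0]

```text
t: 13.0
eef_pos: [551.3, 198.2, 14.1]
tcp_rot: [-2.777, 1.566, 2.867]
ft_force: [-18.9, 19.2, 14.3]
opening: 0.189
```

Call:
apply_moves:
  increments:
    - [1,0,-0.7,0.7,0]
    - [1,0,0,0,0]
    - [1,0,0,0,0]

```text
t: 13.3
eef_pos: [551.3, 198.1, 14.1]
tcp_rot: [-2.946, 1.566, 2.698]
ft_force: [-19.0, 26.7, 13.8]
opening: 0.185
```

```bash
python3 ang.py|tail -4; python3 -c "
from mv import *
plan([551,202,14],-36.6);print(status.state()['moment'])"
```

```text
rail yaw 8.368141 leg outer rel -0.35619354 inner rel 0.08975983
  pt [41.6 81.8]
  pt [-147.4  -44.8]
  pt [-221.8   -4.2]
t 13.35 pos [551.3 198.1  14.1] F [-19.3  26.7  13.4] open 0.184 toolx [-0.005  0.002 -1.   ] y [ 0.597  0.803 -0.001] jawang -36.6 j [0.23 0.72 1.82 0.01 0.6  0.87] 
 need shift (before turn) [ 0.1  3.  -2.6] turn -0.03
[ 4.75808771  3.3597192  -0.06127705]
```

Fy stepped from 19 to 27 N while the TCP stopped: the leg face is seated. I'll add a touch more rail pressure, settle, and check once more.

Call:
apply_moves:
  increments:
    - [1,0,0.5,0.5,0]
    - [1,0,0,0,0]
    - [1,0,0,0,0]
    - [1,0,0,0,0]
    - [1,0,0,0,0]

```text
t: 13.85
eef_pos: [551.3, 198.1, 14.1]
tcp_rot: [-2.808, 1.564, 2.836]
ft_force: [-21.9, 26.9, 15.4]
opening: 0.189
```

```bash
python3 ang.py|tail -4;python3 ang.py|tail -4|grep rail; python3 look.py s8.png
```

```text
rail yaw 8.368141 leg outer rel -0.09416962 inner rel 0.08943939
  pt [41.6 81.8]
  pt [-131.7  -44.4]
  pt [-221.2   -4.2]
rail yaw 8.365929 leg outer rel -0.09195709 inner rel 0.09165192
t 13.95 pos [551.3 198.1  14.1] F [-22.7  27.   16.3] open 0.186 toolx [-0.006  0.002 -1.   ] y [ 0.597  0.803 -0.002] jawang -36.6 j [0.23 0.72 1.82 0.01 0.61 0.87] 
 need shift (before turn) [ 0.1  2.9 -2.6] turn 0.05
moment [ 4.64  3.77 -0.09]
```

View pics/c_s8.png

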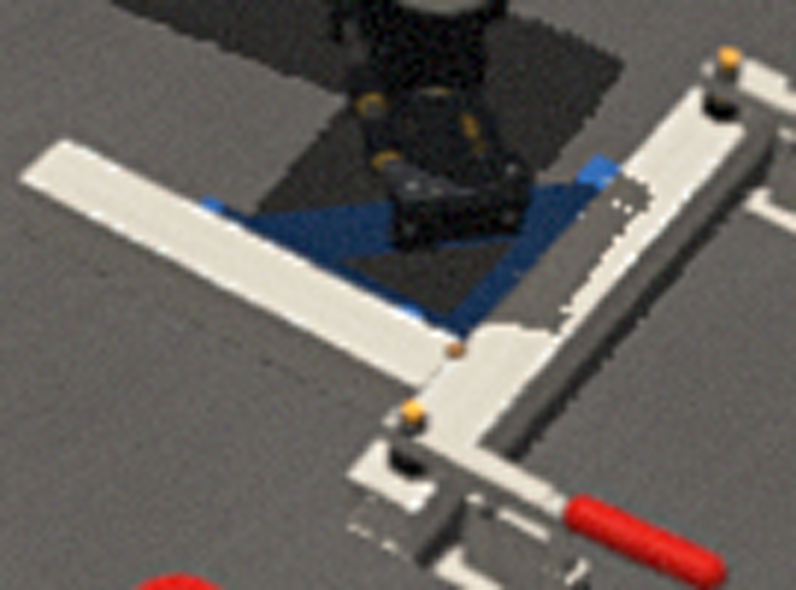

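The picture shows the square seated along both rail and leg. The leg runs straight from (25,178) to the tack at (455,350) with no visible gap. The leg reads within ±0.1° of square, the pose is steady, and the force is on both faces. Handing in.

```bash
python3 -c "
from h import *
env.job_done();s=status.state();print(s['t'],s['eef_pos'],s['ft_force'],s['opening'])"
```

```text
the job is handed in; nothing more can be done
the job is handed in; nothing more can be done
```

I gripped the square by its brace, lifted it and lowered it into the inside corner. I pressed it onto the rail, then slid it along the rail until it pushed the leg out and seated. I handed the job in at about 14 s with the square still gripped and pressed; no verdict was reported.

**Last checks:**
- **Leg angle:** the leg measured within about ±0.1° of a right angle in the scene camera (it started at −7.5°). One outer-edge reading on the way gave −0.36° while the inner edge gave +0.09°. The repeats gave −0.09° and +0.09°, so I take that one as noise.
- **Seating:** when I pushed on towards the leg, the force jumped from 19 to 27 N and the arm stopped moving. That is how I judged the leg face seated.
- **Forces:** the final wrist reading was about −23, +27 and +16 N in x, y and z. That means the square presses rail, leg and bench. It is a combined reading, so the separate force on each face is inferred.
- **Gap at the corner:** no gap showed in the last picture. I did not measure the 3 mm corner and face distances directly.
- **Other items:** the arm's path kept clear of the hammer, spanner, can and offcut, but I did not measure their positions again at the end.

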